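# Index the decorating turntable on by one hole

### The arm

A 7-joint arm with a two-finger parallel gripper is mounted at the origin on the work surface. World frame = base frame: x ahead of the robot, y to its left, z up, the work surface at z = 0. Lengths are in m, angles in rad, forces in N, time in s.
With the tool pointing down it reaches from about 0.425 to 0.925 m from the base axis. Payload 6.8 kg.
Tool frame: the origin (TCP) lies on the front face of the gripper's body, between the roots of the fingers; the fingertips stand 73 mm ahead of it and the grasp point (between the pads) lies 54 mm ahead of it (env.nose_length is the distance from the TCP to the fingertips, in m); z points along the fingers, y is the line along which they close (so a half turn about z gives the same grasp; the last joint's range is limited). The gripper opens to 85 mm and grips with 20 to 120 N. Pads are 22 mm wide; open, the fingers measure 114 mm over their backs; the gripper's body (76 mm by 85 mm) begins 54 mm behind the grasp point. The pads swing forward as they close: fully open they stand 13 mm farther back than shut.
Start: joints at [1.18, 0.477, 0.022, 1.555, -0.011, 1.109, -0.083], TCP at [0.188, -0.648, 0.304] pointing down, gripper open.
Joint ranges: [-2.96, 2.96], [-0.34, 2.1], [-1.41, 1.46], [0.24, 2.44], [-1.37, 4.51], [0.17, 1.92], [-2.96, 2.96]. Speed limits (rad/s): [2.39, 2.39, 3.14, 3.14, 3.14, 3.14, 3.14].

### API

Orientations are given as a unit quaternion [w, x, y, z].
In Python, from cell import env, kin, camera, calibration, job gives the robot as it stands. The module is installed in compiled form; this text tells all that it offers. Calls block until the motion is done:
- env.reach(position, orientation): joint-space move of the TCP to a pose.
- env.movel(position, velocity=0.15, rot=None, stop_force=None): straight line of the TCP; rot=None keeps the orientation; velocity is the mean speed in m/s. With stop_force (N) it stops when the force on the tool has changed by that much, and returns True; else False.
- env.goto_joints(angles): joint-space move.
- env.grip(opening, f_grip=None): finger opening in m; f_grip is the grip in N (None keeps the last); returns when the fingers have stopped.
- env.dwell(seconds).
- kin.inverse_kinematics(position, orientation): joint angles nearest the present ones, or None.
- env.get_state(): the state.
- camera(name): name is "side" or "top"; returns (picture, depth): 400x640x3 uint8, blue, green, red; 400x640 float32, m along the optical axis (not along the pixel's ray), 0 where there is no reading.
- calibration(name): a dict with "fx", "fy", "cx", "cy" (pixels), "k1" (the pictures are not rectified: a ray, as slopes to the right and down, at radius r is drawn at 1 + k1 r^2 times it, then the intrinsics apply), "rvec" (rotation vector, rad) and "tvec" (3), from world to camera coordinates, as OpenCV has them. Camera axes: x right, y down, z forward; pixel columns grow to the right and rows downward; lengths in m; the calibration is good to about 2 mm. A picture is of the moment at which its call begins. calibration takes no time and is no camera call.
A pose or a line that the arm cannot do raises env.PlanningError and nothing moves.
- job.job_done(): hands the job in; it is judged then, once.
The state is a dict: "time": time; "qpos": joint angles; "joint_velocities": joint speeds; "joint_torque": joint torques, N m; "tcp_pos": TCP position; "orientation": TCP orientation; "force": force on the tool from outside, world axes, zero at the start; "torque": the same for the moment, N m; "opening": finger opening in m; "gripper_force": force on a finger pad.
Only numpy, scipy, OpenCV 4.12 (cv2) and the standard library are available. Lean on these libraries where they do the work, as an engineer would, in place of code of your own. Each camera call takes 0.05 s, during which the arm holds its last target. There are 200 camera calls.

### The job

The round sheet of handmade paper on the turntable is laid out with petals one eighth at a time, and this eighth is finished. Press the black index plunger down until its pin is out of the hole, turn the table one hole clockwise (seen from above) by leading the plunger round, and let it spring fully up into that hole so that the table is locked again. Work with the fingertips only and finish clear of it: nothing is to be lifted, the brass weight rides along on the sheet, and the jar, the tray and the brush stay where they are.

Things in the scene. Friction and masses are not known exactly. Their poses are not given: they have to be found in the camera images.
- wheel_axis (a point): On the turntable's vertical axis, 80 mm above the bench (top of the felt). The fixed grey foot and steel index plate (244 mm across, upper face at 61 mm) are screwed down. The plate has 8 holes of 11 mm, 45 degrees apart, on a circle of 109 mm radius. The aluminium table (200 mm across, with felt, paper and petals) turns above it.
- plunger_top (a point): Centre of the flat top of the plunger's cap: black plastic, 38 mm across, 22 mm high, its top 108 mm above the bench when up, 140 mm from the axis. A bracket on the table carries it, so it goes round with the table. An offset foot below the plate holds the pin (8 mm, domed) up in the hole 31 mm nearer the axis; its end shows 2 mm proud between the bracket's arms.
- plunger (a joint): How far the plunger is pressed, m: 0 fully up, 0.012 the stop. A spring resists with about 3 N at 0 and 7 N at the stop. From 0.008 on the pin is clear of the plate and the table turns. Let go between holes, the pin bears on the plate's underside (at about 0.008) and springs up into a hole once within about 4 mm of it.
- turntable (a joint): Turn of the table, rad, growing clockwise seen from above; 0 at the start, with the pin home in a hole with about 1.5 mm of play each side. Holes are at multiples of 0.785. The table stays where it is left (bearing friction about 0.1 N m); a fingertip that presses on the cap and moves round the axis drags it along.
- weight_mid (a point): Centre of the loose brass weight that holds the sheet down near the middle of the table: a turned weight, 48 mm across at the base and 44 mm high, this point 22 mm above its underside (102 mm above the bench).
- jar_mid (a point): Centre of a loose corked glass jar of dried petals on the bench, 84 mm across and 123 mm high, this point 60 mm above the bench.
- tray_mid (a point): Centre of a loose wooden petal tray with compartments lying on the bench, 270 mm along its x, 150 mm along its y, 28 mm high.
- brush: A loose flat brush, 190 mm long, lying on the bench along its own x axis (handle to -x). Origin under its middle, on the bench.
Mind the look-alikes: they are no part of the job. Leave any red look-alike of the part that bears weight_mid alone.

How it is judged:
By the outcome, as a careful person would: the job done as asked, in the order asked, and still so for the second after the job is handed in, with the robot touching nothing.
It also fails if it takes over 40 s, if anything falls off the work surface, if the arm or the gripper's body presses on something with over 40 N, if the wrist force passes 120 N, or if a joint passes its speed limit or range.

## Working session

There is one attempt and no reset: what is moved stays moved. The work goes in short steps, each a Python script; the robot and the scene stay as the last script left them, time stands still between calls to the robot, and variables do not carry over. Pictures are saved under pics/ and viewed, at most 10 in all, crops included, and the job is handed in when it is done.

```bash
mkdir -p pics; cat > h.py <<'E'
import numpy as np, cv2
from cell import env, kin, camera, calibration, job
def ray(n,u,v):
    c=calibration(n); x=(u-c["cx"])/c["fx"]; y=(v-c["cy"])/c["fy"]
    rd=np.hypot(x,y); r=rd
    for _ in range(20): r=rd/(1+c["k1"]*r*r)
    s=r/rd if rd>0 else 1
    R=cv2.Rodrigues(np.array(c["rvec"],float))[0]; t=np.array(c["tvec"],float).ravel()
    return -R.T@t, R.T@np.array([x*s,y*s,1.0])
def onz(n,u,v,z):
    o,d=ray(n,u,v); return o+d*(z-o[2])/d[2]
def at(n,u,v,dep):
    o,d=ray(n,u,v); return o+d*dep
E
python3 - <<'E'
from h import *
for n in("top","side"):
    p,d=camera(n); cv2.imwrite(f"pics/{n}0.png",p); np.save(f"{n}0.npy",d)
    o,_=ray(n,320,200); print(n,o,calibration(n)["k1"])
s=env.get_state(); print(s["time"],s["orientation"],s["opening"],env.nose_length)
E
```

```text
top [ 0.38659041 -0.0364215   1.36037   ] -0.07906271827967827
side [ 0.04109484 -1.04366808  1.03262135] -0.12287951470127334
0.1 [-8.17942119e-04  9.90013646e-01  1.40969080e-01 -1.76063779e-04] 0.08531103340756173 0.0726
```

View pics/top0.png

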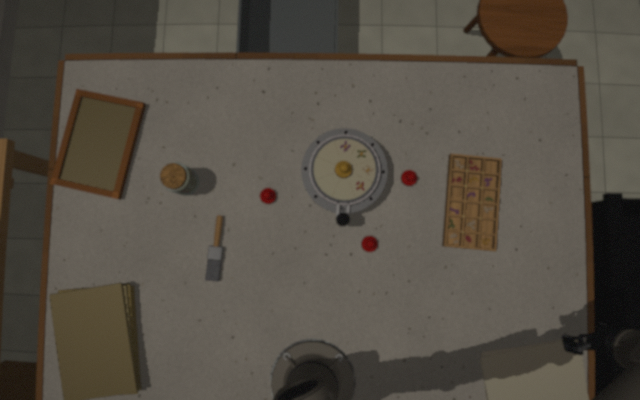

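View pics/side0.png

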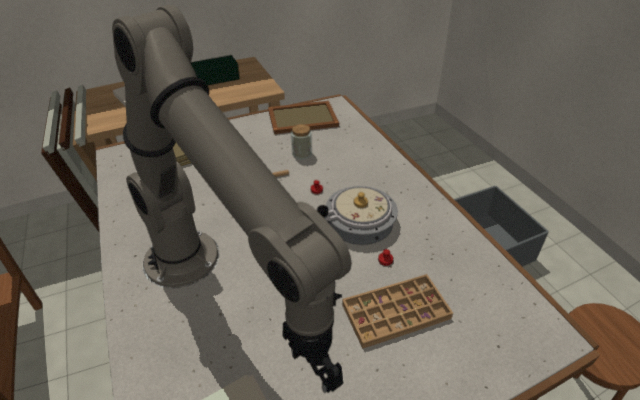

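The top view shows the turntable centred at about (345,171), the black cap at (343,219) on the robot side and the brass weight at (344,169). Red look-alikes are at (268,196), (409,178) and (370,244). Clockwise takes the cap towards image left.

```bash
python3 - <<'E'
from h import *
p=cv2.imread("pics/top0.png"); d=np.load("top0.npy")
hsv=cv2.cvtColor(p,cv2.COLOR_BGR2HSV)
# cap
m=np.zeros(p.shape[:2],np.uint8); m[205:232,328:360]=(p.max(2)[205:232,328:360]<40)*255
n,l,st,c=cv2.connectedComponentsWithStats(m)
for i in range(1,n):
    if st[i,4]>20: print("cap",c[i],st[i],onz("top",*c[i],.105), at("top",*c[i],d[int(c[i][1]),int(c[i][0])]))
# paper disc
b=p[:,:,1].astype(int); roi=p[120:225,295:395]
w=((p[:,:,2].astype(int)-p[:,:,0]>15)&(p[:,:,2]>110)).astype(np.uint8); w[:,:300]=0;w[:,392:]=0;w[:125]=0;w[215:]=0
cs=max(cv2.findContours(w,0,2)[0],key=cv2.contourArea); e=cv2.fitEllipse(cv2.convexHull(cs)); print("paper",e,onz("top",*e[0],.08))
# plate holes / dark dots at z=.061
x0,y0,x1,y1=onz("top",300,171,.061)[0:2].tolist()+[0,0]
# depth based heights
P=np.array([[at("top",u,v,d[v,u]) for u in range(295,400)] for v in range(120,235)])
H=P[:,:,2]; 
t=P[(H>.05)&(H<.07)&(d[120:235,295:400]>0)]
mm=((H>.05)).astype(np.uint8); cs=max(cv2.findContours(mm,0,2)[0],key=cv2.contourArea)
print("bbox plate",[(round(f(t[:,0]),3),round(f(t[:,1]),3)) for f in(np.min,np.max)])
t=P[(H>.1)]; print("high",len(t)); 
# red
r=((hsv[:,:,0]<8)&(hsv[:,:,1]>170)&(hsv[:,:,2]>80)).astype(np.uint8)
n,l,st,c=cv2.connectedComponentsWithStats(r)
for i in range(1,n):
    if st[i,4]>60: print("red",c[i],onz("top",*c[i],.025))
j=onz("top",174,177,.123); print("jar",j)
# side cap
s=cv2.imread("pics/side0.png"); 
cv2.imwrite("pics/crop.png",np.hstack([cv2.resize(p[120:235,290:400],None,fx=4,fy=4,interpolation=2),cv2.resize(s[175:245,305:400],(360,460*70*360//95//70//460*0+265),interpolation=2) if 0 else cv2.copyMakeBorder(cv2.resize(s[175:245,310:400],None,fx=4,fy=4,interpolation=2),0,180,0,0,0)]))
E
```

```text
cap [342.85344828 218.75      ] [337 213  13  12 116] [ 0.45906455 -0.07778977  0.105     ] [ 0.45887812 -0.07768335  0.10822935]
paper ((344.1593017578125, 168.94210815429688), (58.046871185302734, 59.29732131958008), 99.38152313232422) [ 0.59858193 -0.08034692  0.08      ]Traceback (most recent call last):
  File "<stdin>", line 16, in <module>
  File "h.py", line 13, in at
    o,d=ray(n,u,v); return o+d*dep
        ~~~^^^^^^^
  File "h.py", line 4, in ray
    c=calibration(n); x=(u-c["cx"])/c["fx"]; y=(v-c["cy"])/c["fy"]
ValueError: time passes only in moves, steps and waits
```

```bash
sed -i '2a import functools\ncalibration=functools.lru_cache(None)(calibration)' h.py; python3 - <<'E'
from h import *
p=cv2.imread("pics/top0.png"); d=np.load("top0.npy")
hsv=cv2.cvtColor(p,cv2.COLOR_BGR2HSV)
P=np.array([[at("top",u,v,d[v,u]) for u in range(295,400)] for v in range(120,235)])
H=P[:,:,2]
m=((H>.05)&(H<.13)).astype(np.uint8); m=cv2.morphologyEx(m,cv2.MORPH_OPEN,cv2.getStructuringElement(2,(21,21)))
cs=max(cv2.findContours(m,0,1)[0],key=cv2.contourArea); e=cv2.fitEllipse(cs)
print("plate",e,onz("top",e[0][0]+295,e[0][1]+120,.061))
r=((hsv[:,:,0]<8)&(hsv[:,:,1]>170)&(hsv[:,:,2]>80)).astype(np.uint8)
n,l,st,c=cv2.connectedComponentsWithStats(r)
for i in range(1,n):
    if st[i,4]>60: print("red",c[i],onz("top",*c[i],.025))
print("jar",onz("top",174,177,.123), "caps z", np.percentile(d[215:222,340:347],[5,50,95]))
y=((hsv[:,:,0]>15)&(hsv[:,:,0]<30)&(hsv[:,:,1]>130)).astype(np.uint8); y[:150]=0;y[190:]=0;y[:,:325]=0;y[:,365:]=0
n,l,st,c=cv2.connectedComponentsWithStats(y); i=1+st[1:,4].argmax(); print("weight",c[i],onz("top",*c[i],.102))
s=cv2.imread("pics/side0.png")
a=cv2.resize(p[120:235,290:400],None,fx=3.5,fy=3.5,interpolation=2);b=cv2.resize(s[175:245,310:400],None,fx=3.8,fy=3.8,interpolation=2)
cv2.imwrite("pics/crop.png",np.hstack([a,cv2.copyMakeBorder(b,0,a.shape[0]-b.shape[0],0,0,0)]))
E
```

```text
plate ((49.85826110839844, 53.921722412109375), (71.51506042480469, 84.3584213256836), 73.54796600341797) [ 0.58761339 -0.08314378  0.061     ]
red [407.8962963 177.6      ] [ 0.58562586 -0.26645692  0.025     ]
red [265.92929293 195.62626263] [0.5263437  0.14181515 0.025     ]
red [367.82258065 243.75806452] [ 0.39373298 -0.15241576  0.025     ]
jar [0.56252989 0.38043089 0.123     ] caps z [1.24795153 1.25261974 1.25562308]
weight [343.07106599 169.        ] [ 0.59473024 -0.07663319  0.102     ]
```

View pics/crop.png

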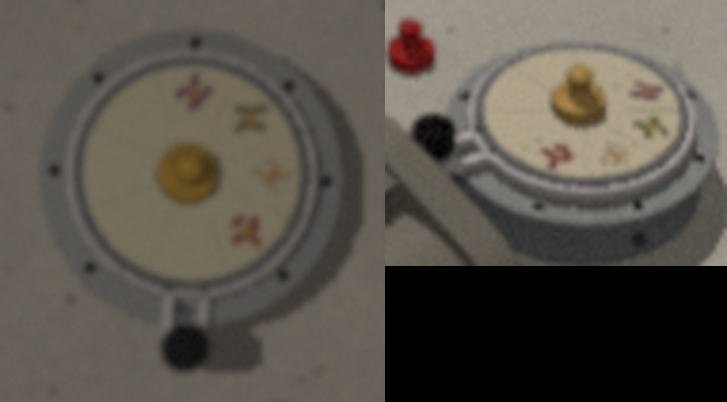

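The crop shows seven open holes and the cap at the eighth, at crop (185,347). Opposite holes put the axis at crop (190,176), close to the paper centre. Next I move above the cap with closed fingers and check.

```bash
python3 - <<'E'
from h import *
from scipy.optimize import least_squares
q=np.array([(195,43),(98,77),(54,170),(89,267),(282,274),(326,181),(289,86)])/3.5+[290-.4,120-.4]
w=np.array([onz("top",u,v,.061)[:2] for u,v in q])
r=least_squares(lambda z:np.hypot(*(w-z).T)-.109,[.595,-.08]); print("axis",r.x,r.fun.round(4))
a=np.arctan2(*(w-r.x).T[::-1]); print(np.degrees(a).round(1), "mean off mod45",np.degrees(np.angle(np.mean(np.exp(8j*a)))/8))
c=onz("top",342.85,218.75,.106)[:2]; print("cap",c,np.hypot(*(c-r.x)),np.degrees(np.arctan2(*(c-r.x)[::-1])))
env.grip(0.0,20)
env.reach([c[0],c[1],.108+.073+.06],[0,1,0,0])
s=env.get_state(); print(s["time"],s["tcp_pos"],s["force"],s["opening"],s["qpos"])
p,_=camera("side"); t,_=camera("top")
cv2.imwrite("pics/s1.png",cv2.resize(p[130:260,260:420],None,fx=4,fy=4,interpolation=2))
E
```

```text
axis [ 0.59954639 -0.07979858] [-0.0003  0.0001 -0.0001  0.0003 -0.0006  0.0007 -0.0001]
[  -1.7   43.4   88.6  133.6 -136.3  -91.4  -46.9] mean off mod45 -1.5172029750570386
cap [ 0.45900666 -0.07774757] 0.14055469998388298 179.16389323395552
3.1333 [ 0.45916938 -0.07856082  0.2410768 ] [ 0.85236643 -0.51199595 -0.25470408] 0.00023624623025011294 [ 0.37503953  0.23897622 -0.38580413  2.0825804   0.12016601  0.84036811
 -1.65333095]
```

View pics/s1.png

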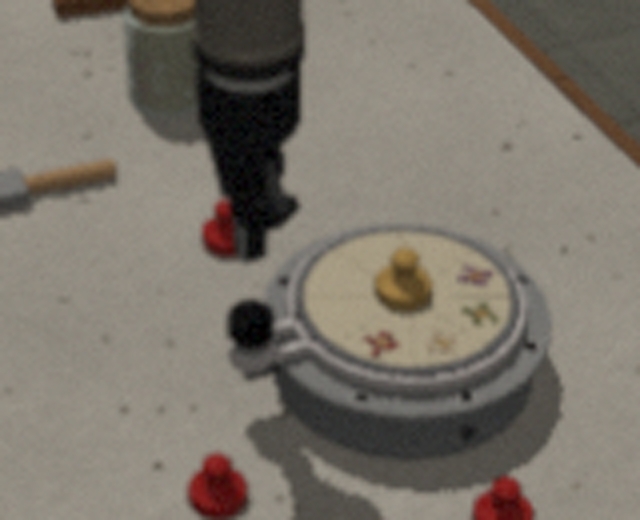

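The side view shows the closed fingertips directly above the cap, at crop (250,255) with the cap at (250,325). Next I press.

```bash
cat >> h.py <<'E'
AX=np.array([.5995,-.0798]); A0=np.radians(178.8)
def pose(turn,z):
    a=A0-turn; h=turn/2
    xy=AX+.14*np.array([np.cos(a),np.sin(a)])
    # Rz(-turn) * [0,1,0,0]
    return [*xy,z],[0,np.cos(h),-np.sin(h),0]
def show(k):
    s=env.get_state(); print(k,round(s["time"],2),np.round(s["tcp_pos"],4),np.round(s["force"],2)); return s
E
python3 - <<'E'
from h import *
p,r=pose(0,.196); env.movel(p,.1,rot=r); show("near")
p[2]=.172; print(env.movel(p,.015,stop_force=2.0)); s=show("contact")
p[2]=.108+.0726-.0105; print(env.movel(p,.02,stop_force=25)); show("down"); env.dwell(.2); show("d")
E
```

```text
near 3.83 [ 0.4597 -0.0769  0.1961] [0.19 0.22 1.19]
True
contact 4.87 [ 0.4595 -0.0769  0.1798] [ 0.52 -0.11  2.41]
True
down 5.29 [ 0.4596 -0.0769  0.1727] [-1.11 -1.38  7.11]
d 5.49 [ 0.4596 -0.0769  0.1727] [-2.33 -0.58  8.16]
```

```bash
python3 - <<'E'
from h import *
for z in (.1722,.1716,.171,.1703):
    p,r=pose(0,z); print(env.movel(p,.01,stop_force=20)); env.dwell(.1); show(z)
p,_=camera("side"); cv2.imwrite("pics/s2.png",cv2.resize(p[150:250,280:420],None,fx=5,fy=5,interpolation=2))
E
```

```text
False
0.1722 5.84 [ 0.4596 -0.0769  0.1727] [-2.6  -0.39 11.87]
False
0.1716 6.19 [ 0.4596 -0.0768  0.1726] [-5.9   0.35 19.15]
False
0.171 6.54 [ 0.4596 -0.0769  0.1726] [-7.97  1.03 27.02]
False
0.1703 6.89 [ 0.4597 -0.0769  0.1725] [-10.56   1.98  35.31]
```

View pics/s2.png

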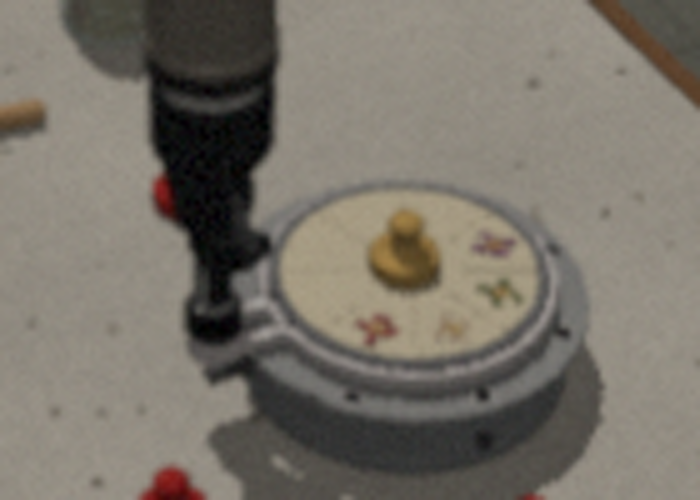

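The cap is down against a hard stop, with the fingers on it at about (212,320). I ease off to about 10 N and try a small turn.

```bash
python3 - <<'E'
from h import *
p,r=pose(0,.1723); env.movel(p,.02); env.dwell(.1); show(0)
for t in (2,4,6,8):
    p,r=pose(np.radians(t),.1723); env.movel(p,.03,rot=r); show(t)
p,_=camera("top"); cv2.imwrite("pics/t3.png",cv2.resize(p[120:235,290:400],None,fx=5,fy=5,interpolation=2))
E
```

```text
0 7.29 [ 0.4595 -0.0769  0.1727] [-3.17  0.33 10.99]
2 7.61 [ 0.4598 -0.0718  0.1727] [-2.64  0.26 11.63]
4 7.92 [ 0.4601 -0.0668  0.1727] [-1.67  0.12 11.39]
6 8.24 [ 0.4607 -0.062   0.1727] [-2.71  0.43 11.78]
8 8.56 [ 0.4614 -0.0571  0.1727] [-2.28  1.59 10.9 ]
```

View pics/t3.png

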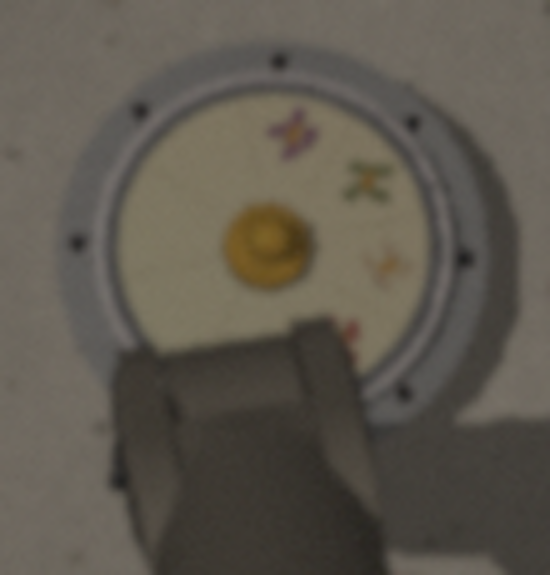

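The purple petal moved from (276,131) to (292,132), about 8° clockwise, so the table follows the finger. I continue to 45° and check the turn from the petals.

```bash
cat >> h.py <<'E'
def turned(p0,p1):
    "turn of the paper between two top pictures, deg clockwise, from purple and green petal colour centroids"
    out=[]
    for p in(p0,p1):
        lab=cv2.cvtColor(p,cv2.COLOR_BGR2LAB).astype(float); L=[]
        yy,xx=np.mgrid[:400,:640]; rr=np.hypot(xx-344.2,yy-169.2)
        ok=(rr>13)&(rr<27)&(yy<185); med=np.median(lab[ok],axis=0)
        for m in ((lab[:,:,2]-med[2]<-8)&(lab[:,:,1]-med[1]>3), (lab[:,:,1]-med[1]<-3)):
            m=(m&ok).astype(np.uint8); n,l,st,c=cv2.connectedComponentsWithStats(m)
            if n<2: L.append(np.nan); continue
            k=1+st[1:,4].argmax(); w=onz("top",*c[k],.081)[:2]-AX; L.append(np.degrees(np.arctan2(w[1],w[0]))); print(c[k].round(1),st[k,4],np.hypot(*w).round(4))
        out.append(np.array(L))
    return out[0]-out[1]
E
python3 - <<'E'
from h import *
p0=cv2.imread("pics/top0.png")
for t in range(11,46,3):
    t=min(t,45); p,r=pose(np.radians(t),.1723); env.movel(p,.05,rot=r)
p,r=pose(np.radians(45),.1723); env.movel(p,.05,rot=r); env.dwell(.1); show("45")
p,_=camera("top"); print(turned(p0,p)); cv2.imwrite("pics/t4.png",p)
s,_=camera("side"); cv2.imwrite("pics/tv4.png",np.vstack([cv2.resize(x,None,fx=f,fy=f,interpolation=2) for x,f in((p[120:235,270:400],3),)]))
E
```

```text
45 12.56 [0.5034 0.0216 0.1727] [0.1  1.03 7.23]
[348.3 146.3] 3 0.0638
[363.2 155.8] 4 0.0646
[44.96414811         nan]
```

View pics/tv4.png

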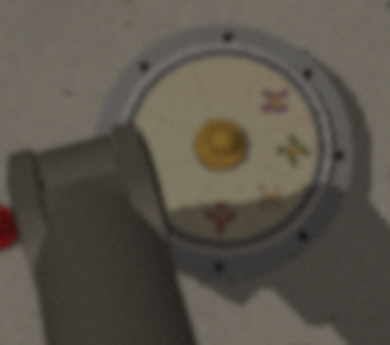

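The petals have turned 45.0° and the weight is still centred at (221,144). I release straight up, retreat and check.

```bash
python3 - <<'E'
from h import *
for z,v in ((.180,.02),(.188,.02),(.26,.08)):
    p,r=pose(np.radians(45),z); env.movel(p,v); show(z)
p,r=pose(np.radians(45),.30); p[0]=.42;p[1]=.22; env.movel(p,.15); show("away")
t,d=camera("top"); s,_=camera("side"); print(turned(cv2.imread("pics/top0.png"),t))
p,_=pose(np.radians(45),.108)
hsv=t.max(2)<40; yy,xx=np.mgrid[:400,:640]
w=np.array([at("top",u,v,d[v,u]) for v in range(170,225) for u in range(285,335) if d[v,u]>0]); k=np.hypot(*(w[:,:2]-p[:2]).T)<.013
print("cap top z",np.median(w[k],axis=0),k.sum(),"expect",p)
a=cv2.resize(t[115:235,270:400],None,fx=3,fy=3,interpolation=2); b=cv2.resize(s[165:265,300:420],(390,360),interpolation=2)
cv2.imwrite("pics/f5.png",np.hstack([a,b]))
E
```

```text
0.18 13.19 [0.5027 0.0211 0.18  ] [2.38 0.1  3.3 ]
0.188 13.74 [0.5023 0.0213 0.1879] [-0.09 -0.14 -0.39]
0.26 14.79 [0.5023 0.0212 0.2595] [-0.74 -0.05 -0.3 ]
away 17.56 [0.4201 0.2198 0.3   ] [-0.23 -0.24  0.14]
[348.3 146.3] 3 0.0638
[359. 151.] 1 0.0648
[29.15947341         nan]
cap top z [0.50230456 0.02195435 0.10785093] 74 expect [np.float64(0.5025999556581431), np.float64(0.021246431933770682), 0.108]
```

View pics/f5.png

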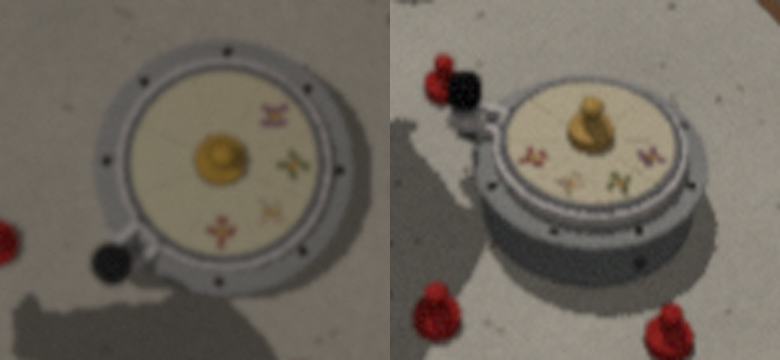

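The cap is at (112,262), one hole clockwise. Its top is at 107.9 mm, so it is fully up and locked. The 29° reading came from a mask of a pixel or so and doesn't count; the petals sit where they did at 45°. The weight is still in the middle.

```bash
python3 -c "
from h import *
print(job.job_done())"
```

```text
the job is handed in; nothing more can be done
None
```

The job is handed in: the table was turned one hole (45°) clockwise, the plunger sprang fully up into the next hole (cap top measured at 107.9 mm), the brass weight rode along in the middle of the sheet, and the gripper finished clear at about 17.6 s; I did not re-measure the jar, tray and brush at the end, but the arm never went near them.

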